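# Isolate the turntable drive and hold a spread retaining ring at its axle groove

## Robot

A 6-joint arm with a two-finger parallel gripper is mounted at the origin on the work surface; the furniture and walls round the work are solid. World frame = base frame: x ahead of the robot, y to its left, z up, the work surface at z = 0. Lengths are in m, angles in rad, forces in N, time in s.
With the tool pointing down it reaches from about 0.2 to 0.875 m from the base axis. Payload 3.4 kg.
Tool frame: the origin (TCP) lies between the finger pads; the fingertips stand 25 mm ahead of it and the grasp point (between the pads) lies 6 mm ahead of it (r.nose_length is the z of the fingertips in the tool frame, in m); z points along the fingers, y is the line along which they close (so a half turn about z gives the same grasp; the last joint's range is limited). The gripper opens to 94 mm and grips with 3 to 60 N. Pads are 16 mm wide; open, the fingers measure 119 mm over their backs; the gripper's body (75 mm by 177 mm) begins 78 mm behind the grasp point.
Start: joints at [-1.352, 0.276, 1.505, -0, 1.361, -0.121], TCP at [0.192, -0.542, 0.23] pointing down, gripper open.
Joint ranges: [-2.89, 2.89], [-0.75, 2.08], [0.22, 2.7], [-1.18, 4.32], [0.11, 2.71], [-2.7, 2.7]. Speed limits (rad/s): [2.57, 2.57, 3.14, 3.14, 3.14, 3.14].

## Interface

Orientations are given as a unit quaternion [w, x, y, z].
In Python, from plant import r, gripper_to, inverse_kinematics, vision, models, telemetry gives the robot as it stands. Calls block until the motion is done:
- r.move_to(position, orientation): joint-space move of the TCP to a pose.
- r.move_l(position, rot=None, vel=0.15, guard=None): straight line of the TCP; rot=None keeps the orientation; vel is the mean speed in m/s. With guard (N) it stops when the force on the tool has changed by that much, and returns True; else False.
- r.movej(angles): joint-space move.
- gripper_to(opening, f_grip=None): finger opening in m; f_grip is the grip in N (None keeps the last); returns when the fingers have stopped.
- r.hold(seconds).
- inverse_kinematics(position, orientation): joint angles nearest the present ones, or None.
- vision.snapshot(name): name is "scene" or "top" or "wrist"; returns the picture (480x640x3 uint8, red, green, blue); there is no depth.
- vision.get_calibration(name): a dict with "fx", "fy", "cx", "cy" (pixels), "D" ([k1, k2, p1, p2, k3] as OpenCV has them; the pictures are not rectified), "position" and "orientation" of the camera in the world. Camera axes: x right, y down, z forward; pixel columns grow to the right and rows downward; lengths in m; the calibration is good to about 2 mm. A picture is of the moment at which its call begins: read the wrist's pose just before it. get_calibration takes no time and is no camera call; for the wrist camera it gives the pose at the moment of the call.
A pose or a line that the arm cannot do raises r.PlanningError and nothing moves.
- r.sign_off(): hands the job in; it is judged then, once.
Trained networks look in the newest picture that a camera, given by its name, has taken for a name from the list of things; names that differ only in an ending like _2 or _b are one class to them, and where a whole thing is asked for, a point or a joint stands for the part that bears it (a point fixed in the world has none). Each returns a list of dicts, best first, with "score" (0 to 1); they miss things now and then, are a little off and sometimes report something else, mostly with a low value. They report only what shows in the picture. A call takes as long as a camera call. They do not tell look-alikes from the thing itself.
- models.boxes_of(thing, camera): "at" ([x, y, z] in m, in world coordinates, good to about 4 mm: the middle of the surface that is visible of it).
- models.regions_of(thing, camera): "pixels" (480x640 bool, what is visible of it).
- models.mark_of(thing, camera): "at" ([x, y, z] in m, in world coordinates, good to about 4 mm: a listed point, or the origin of a listed thing).
Readings, each from a call of its own:
- telemetry.current_t(): time.
- telemetry.current_joints(): joint angles.
- telemetry.current_dq(): joint speeds.
- telemetry.current_joint_efforts(): joint torques, N m.
- telemetry.current_ee_pos(): TCP position.
- telemetry.current_tool_rot(): TCP orientation.
- telemetry.current_wrist_force(): force on the tool from outside, world axes, zero at the start.
- telemetry.current_torque(): the same for the moment, N m.
- telemetry.current_opening(): finger opening in m.
- telemetry.current_finger_force(): force on a finger pad.
Only numpy, scipy, OpenCV 4.12 (cv2) and the standard library are available. Lean on these libraries where they do the work, as an engineer would, in place of code of your own. Each camera call takes 0.05 s, during which the arm holds its last target. There are 200 camera calls.

## Task

First switch off the turntable drive by flipping the toggle isolator from its near stop to its far stop. Then squeeze the handles of the ring pliers fully, so that the retaining ring on their tips is spread, lift them off their rest and lower the ring level over the drive's upright axle stub to the groove, without pressing hard on the axle or disturbing the two jars. Finish while still holding the pliers squeezed, with the spread ring round the groove, centred and within the groove's height, touching neither the drive nor the rest.

Things in the scene. Friction and masses are not known exactly. Their poses are not given: they have to be found in the camera images.
- isolator_base: Fixed grey block of the toggle isolator, 70 x 50 x 25 mm high; origin at the centre of its underside on the table, z up. The lever swings in its x-z plane; its x axis points roughly away from the robot.
- isolator (a joint): Angle of the isolator's lever: 0 rad = on, leaning 0.5 rad from vertical toward the block's -x (near) side; 1.0 rad = off, leaning 0.5 rad toward +x (far stop). It pivots 22 mm above the table over the block's centre, starts within 0.12 rad of on, stays where it is left and needs only 1 to 2 N at its ball.
- isolator_tip (a point): Centre of the black ball (26 mm diameter) at the end of the isolator's lever, 60 mm from the pivot, 75 mm above the table at either stop.
- groove (a point): Point on the axis of the fixed upright steel axle stub, half-way up its groove, 75 mm above the table. Groove: 20 mm diameter, 12 mm high (69 to 81 mm up). Stub: 25 mm diameter, bevelled top 99 mm up. Below it a dark hub (48 mm diameter, top 46 mm up) on the drive's round grey housing (110 mm diameter, top 36 mm up). z up.
- pliers_grip (a point): Grip point of the ring pliers (about 0.12 kg, 150 mm long): midway between the handles (60 x 7 mm, 16 mm tall), half-way up them, 44 mm behind the pivot, 38 mm above the table at the start. x points from handles to nose and ring, z up. Over their outsides the handles measure 51 mm here relaxed (56 mm, splayed, 10 mm further back) and 28 mm, parallel, squeezed to the stop.
- pliers_left (a joint): Angle by which each handle of the pliers has been squeezed in: 0 rad relaxed, 0.26 rad at the stop, where the ring is fully spread. A spring resists: about 1.5 N on each handle at the grip point to begin, about 7.5 N to reach the stop; 20 N or more of grip holds them there firmly.
- ring_center (a point): Centre that the steel ring on the pliers' tips (4 mm thick) has when spread, fixed in the pliers at the handles' mid-height; axes as the pliers', z is the ring's axis. 99 mm ahead of the grip point. Fully spread it is round, 32 mm inside, 40 mm outside, open at the pliers' side; relaxed it is pinched to 22 mm inside and cannot pass the 25 mm stub.
- jar_pale: Loose bystander: screw-top jar with a white lid, 43 mm diameter, 50 mm high, origin under its centre. Leave it alone.
- jar_dark: Loose bystander: screw-top jar with a black lid, 39 mm diameter, 46 mm high, origin under its centre. Leave it alone.
- rest: Fixed light wooden rest on which the pliers lie level; origin on the table below their pivot, x toward the nose. Supports 30 mm high: x = 1 to 27 mm, 40 mm wide; x = -78 to -66 mm, 96 mm wide. Between them only a plate 6 mm high and 50 mm wide lies under the handles, so fingers have room on both sides.
Things that resemble listed ones, but are neither listed nor needed, are in the scene too. Leave any blue or brown look-alike of the isolator_base alone.

How it is judged:
By the outcome, as a careful person would: the job done as asked, in the order asked, and still so for the second after the job is handed in, while the arm keeps its last pose, push and grip.
It also fails if it takes over 64 s, if anything falls off the work surface, if the arm or the gripper's body presses on something with over 40 N, if the wrist force passes 120 N, or if a joint passes its speed limit or range.

## Working session

There is one attempt and no reset: what is moved stays moved. The work goes in short steps, each a Python script; the robot and the scene stay as the last script left them, time stands still between calls to the robot, and variables do not carry over. Pictures are saved under pics/ and viewed, at most 10 in all, crops included, and the job is handed in when it is done.

```bash
ls; mkdir -p pics; cat > h.py <<'E'
import numpy as np, cv2
from scipy.spatial.transform import Rotation as R
from plant import r, gripper_to, inverse_kinematics, vision, models, telemetry
def snap(n,f):
    im=vision.snapshot(n); cv2.imwrite('pics/'+f,im[:,:,::-1]); return im
def Rc(q): return R.from_quat([q[1],q[2],q[3],q[0]])
def proj(n,p,c=None):
    c=c or vision.get_calibration(n)
    X=Rc(c['orientation']).inv().apply(np.atleast_2d(p)-np.array(c['position']))
    K=np.array([[c['fx'],0,c['cx']],[0,c['fy'],c['cy']],[0,0,1]])
    return cv2.projectPoints(X,np.zeros(3),np.zeros(3),K,np.array(c['D'],float))[0][:,0]
def atz(n,uv,z,c=None):
    c=c or vision.get_calibration(n)
    K=np.array([[c['fx'],0,c['cx']],[0,c['fy'],c['cy']],[0,0,1]])
    u=cv2.undistortPoints(np.array(uv,float).reshape(-1,1,2),K,np.array(c['D'],float))[:,0]
    d=Rc(c['orientation']).apply(np.c_[u,np.ones(len(u))]); o=np.array(c['position'])
    return o+d*((z-o[2])/d[:,2])[:,None]
def down(yaw): # tool z down, tool y axis (closing) at angle yaw+90deg ; tool x at yaw
    q=(R.from_euler('z',yaw)*R.from_euler('x',np.pi)).as_quat(); return [q[3],q[0],q[1],q[2]]
E
python3 - <<'E'
from h import *
for n in("scene","top"):
    snap(n,n+'1.png'); c=vision.get_calibration(n); print(n,np.round(c['position'],3),np.round(Rc(c['orientation']).as_matrix()[:,2],2))
    for t in("isolator_base","isolator_tip","groove","pliers_grip","ring_center","jar_pale","jar_dark","rest"):
        for d in models.mark_of(t,n)[:4]: print(t,round(d['score'],2),np.round(d['at'],3),proj(n,d['at']).round()[0])
print(telemetry.current_t(), r.nose_length, telemetry.current_tool_rot())
E
```

```text
pics
scene [1.149 0.352 0.519] [-0.78 -0.35 -0.52]
isolator_base 0.94 [ 0.567  0.29  -0.001] [432. 345.]
isolator_base 0.78 [0.382 0.336 0.002] [481. 289.]
isolator_tip 0.81 [0.351 0.329 0.072] [487. 248.]
isolator_tip 0.79 [0.54  0.285 0.07 ] [440. 300.]
isolator_tip 0.61 [0.428 0.225 0.076] [421. 253.]
isolator_tip 0.36 [ 0.356  0.134 -0.002] [382. 257.]
groove 0.96 [0.462 0.05  0.077] [324. 238.]
pliers_grip 0.96 [ 0.447 -0.231  0.031] [207. 223.]
ring_center 0.73 [ 0.463 -0.14   0.034] [238. 235.]
ring_center 0.33 [ 0.452 -0.189  0.   ] [223. 241.]
ring_center 0.16 [0.445 0.234 0.002] [418. 292.]
jar_pale 0.65 [ 0.361 -0.058 -0.003] [297. 237.]
jar_pale 0.53 [0.428 0.222 0.077] [420. 252.]
jar_pale 0.41 [ 0.467 -0.14   0.034] [237. 236.]
rest 0.84 [ 0.455 -0.191  0.002] [221. 241.]
top [0.362 0.04  0.925] [ 0.14 -0.01 -0.99]
isolator_base 0.92 [0.57  0.295 0.002] [191. 202.]
isolator_base 0.77 [0.384 0.336 0.001] [169. 292.]
isolator_base 0.66 [0.45  0.225 0.001] [224. 259.]
isolator_tip 0.74 [0.534 0.283 0.074] [186. 212.]
isolator_tip 0.6 [0.348 0.329 0.074] [160. 311.]
isolator_tip 0.46 [0.423 0.223 0.075] [217. 269.]
groove 0.64 [0.464 0.05  0.075] [308. 246.]
pliers_grip 0.78 [ 0.448 -0.235  0.038] [451. 253.]
pliers_grip 0.23 [ 0.462 -0.139  0.039] [403. 247.]
ring_center 0.82 [ 0.464 -0.136  0.042] [402. 246.]
jar_pale 0.79 [ 0.366 -0.056 -0.004] [361. 296.]
jar_dark 0.81 [0.365 0.136 0.002] [267. 299.]
rest 0.83 [ 0.452 -0.194  0.004] [426. 253.]
0.9 0.025 [ 5.97428415e-05  9.85601002e-01  1.69087732e-01 -7.47245278e-06]
```

View pics/scene1.png

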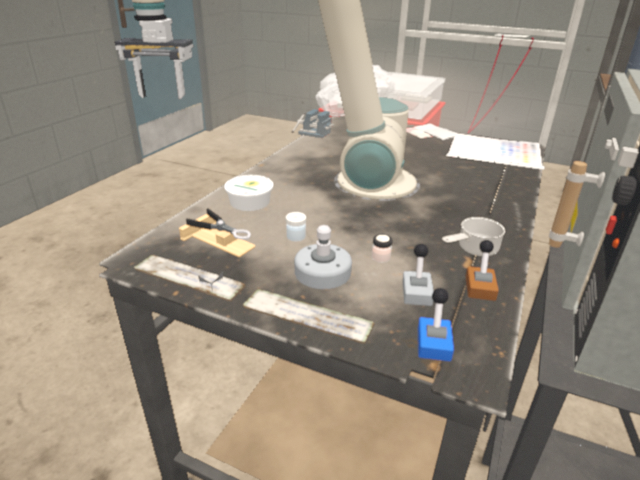

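View pics/top1.png

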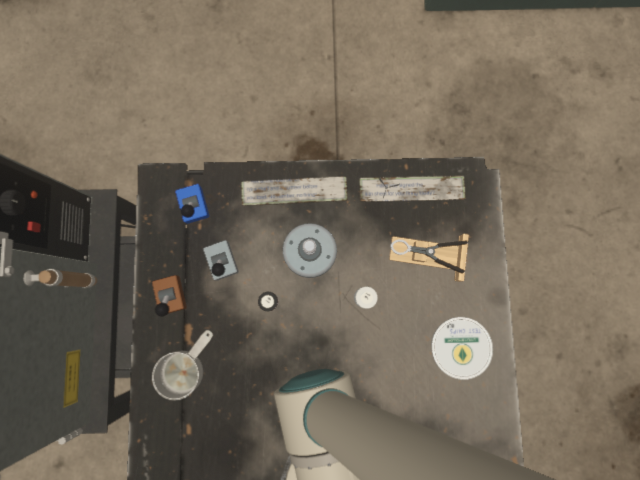

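```bash
python3 -c "
import cv2
a=cv2.imread('pics/scene1.png')[220:400,370:550];b=cv2.imread('pics/top1.png')[170:350,120:300]
cv2.imwrite('pics/crop1.png',cv2.resize(cv2.hconcat([a,b]),None,fx=2.2,fy=2.2,interpolation=cv2.INTER_CUBIC))"
```

```text
(no output)
```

View pics/crop1.png

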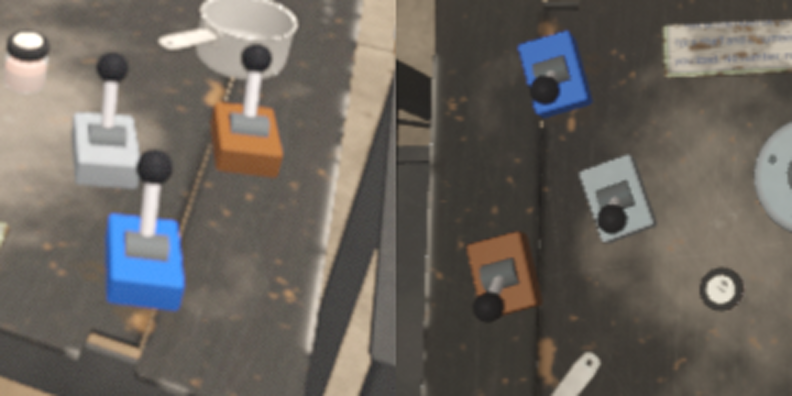

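Three isolators show (top picture): blue (191,202), brown (169,292) and grey (220,260). The crop confirms that grey fits the description, and its ball at (217,269) leans to the near side. The axle is at (309,246) and the pliers are at (425,252) with the nose toward the axle. The jars are at (366,297) and (268,300).

```bash
cat > iso.py <<'E'
from h import *
import sys
vision.snapshot("top")
im=vision.snapshot("top")
for d in models.regions_of("isolator_base","top"):
    m=d['pixels'].astype(np.uint8); v,u=np.nonzero(m)
    if abs(u.mean()-220)<12 and abs(v.mean()-260)<12:
        pts=np.argwhere(m)[:,::-1]
        P=atz("top",pts,0.025)[:,:2]
        (c,s,a)=cv2.minAreaRect((P*1000).astype(np.float32))
        box=cv2.boxPoints((c,s,a)); e=[box[1]-box[0],box[2]-box[1]]; e=max(e,key=np.linalg.norm)
        yaw=np.arctan2(e[1],e[0]); yaw=(yaw+np.pi/2)%np.pi-np.pi/2
        print(d['score'],c,s,yaw,len(pts))
for d in models.regions_of("isolator","top")[:4]:
    v,u=np.nonzero(d['pixels']); print('iso',d['score'],u.mean(),v.mean(),len(u))
# black ball
sub=im[250:285,205:235].max(2)<45; v,u=np.nonzero(sub); 
n,l,st,ce=cv2.connectedComponentsWithStats(sub.astype(np.uint8))
k=[(st[i,4],np.round(ce[i]+[205,250],1),atz("top",ce[i]+[205,250],.075)[0].round(4)) for i in range(1,n) if st[i,4]>20]; print(k)
E
python3 iso.py
```

```text
0.87 (445.9869384765625, 226.31910705566406) (70.82977294921875, 51.54541778564453) 0.32757008 886
iso 0.78 162.59907834101384 307.41013824884794 217
iso 0.64 187.55029585798817 210.4023668639053 169
iso 0.51 431.6618444846293 252.28390596745027 553
iso 0.46 217.9 268.2823529411765 170
[(np.int32(81), array([218.1, 269. ]), array([0.4237, 0.221 , 0.075 ]))]
```

```bash
cat > push.py <<'E'
from h import *
c=np.array([.4465,.2255]); yaw=.328; a=np.array([np.cos(yaw),np.sin(yaw)])
q=down(yaw)
P=lambda s,z:[*(c+s*a),z+.025]
gripper_to(0.0)
print(inverse_kinematics(P(-.075,.16),q))
r.move_to(P(-.075,.17),q)
r.move_l(P(-.075,.064),vel=.2)
g=r.move_l(P(.018,.064),vel=.08,guard=8)
p=np.array(telemetry.current_ee_pos()); print(g,(p[:2]-c)@a,telemetry.current_wrist_force())
r.move_l(P(-.03,.064),vel=.15); r.move_l(P(-.03,.2),vel=.3)
im=snap("top","top2.png"); snap("scene","scene2.png")
for n in("top","scene"):
  for d in models.mark_of("isolator_tip",n)[:4]: print(n,d['score'],np.round(d['at'],3))
cv2.imwrite('pics/crop2.png',cv2.resize(cv2.hconcat([cv2.imread('pics/scene2.png')[220:400,370:550],cv2.imread('pics/top2.png')[170:350,120:300]]),None,fx=2.2,fy=2.2))
print(telemetry.current_t())
E
python3 push.py
```

```text
[ 3.28566555e-01  8.37738825e-02  1.87156025e+00 -4.44089210e-16
  1.18625853e+00  1.57136288e+00]
True 0.009016581544736378 [-0.19086203 -0.90684464  0.62957877]
top 0.7 [0.473 0.24  0.076]
top 0.6 [0.535 0.284 0.082]
scene 0.67 [0.543 0.282 0.071]
scene 0.61 [0.478 0.236 0.075]
scene 0.51 [0.351 0.331 0.073]
8.1
```

View pics/crop2.png

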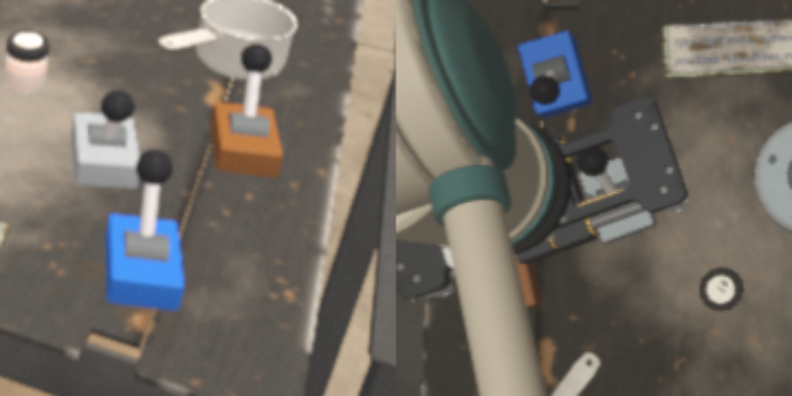

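The grey lever now leans to the far side: its ball is at (593,160) in the crop's top half, and the tip sits at +31 mm along the axis, so it is at the stop. Next I take a closer look at the pliers.

```bash
cat > look.py <<'E'
from h import *
g=np.array([.448,-.233]); yaw=np.arctan2(.097,.0155)
for y in (yaw,yaw-np.pi): print(y,inverse_kinematics([*g,.2],down(y)))
q0=inverse_kinematics([*g,.2],down(yaw)); q1=inverse_kinematics([*g,.2],down(yaw-np.pi))
cur=np.array(telemetry.current_joints()); print(cur.round(2))
best=min([(abs(np.array(q)-cur).max(),y) for q,y in((q0,yaw),(q1,yaw-np.pi)) if q is not None])[1]
gripper_to(.09)
r.move_to([*(g+.03*np.array([np.cos(yaw),np.sin(yaw)])),.25],down(best))
c=vision.get_calibration("wrist"); print(best,np.round(c['position'],3),telemetry.current_ee_pos())
snap("wrist","wrist1.png")
for t in("pliers_grip","ring_center","rest","groove"):
    for d in models.mark_of(t,"wrist")[:2]: print(t,d['score'],np.round(d['at'],4),proj("wrist",d['at'],c).round())
print(telemetry.current_t())
E
python3 look.py
```

```text
1.4123421100420552 [-0.6174603   0.19080642  1.69983012  0.          1.25095611 -0.45900609]
-1.7292505435477379 [-6.17460304e-01  1.90806422e-01  1.69983012e+00 -4.44089210e-16
  1.25095611e+00  2.68258657e+00]
[0.33 0.13 1.72 0.   1.31 1.57]Traceback (most recent call last):
  File "look.py", line 8, in <module>
    r.move_to([*(g+.03*np.array([np.cos(yaw),np.sin(yaw)])),.25],down(best))
    ~~~~~~~~~^^^^^^^^^^^^^^^^^^^^^^^^^^^^^^^^^^^^^^^^^^^^^^^^^^^^^^^^^^^^^^^
plant.PlanningError: the arm cannot take that pose within its joint ranges
```

Joint 6 near its limit: use yaw +1.41.

```bash
sed -i 's/^best=.*/best=yaw/; /^for y in/d; /^q0=/d; /^cur=/d' look.py; python3 look.py
```

```text
1.4123421100420552 [ 0.464 -0.133  0.405] [ 0.45283708 -0.20281158  0.24995051]
ring_center 0.98 [ 0.4627 -0.14    0.0372] [[325. 162.]]
rest 0.83 [ 0.4521 -0.1886 -0.0008] [[322. 206.]]
11.6917
```

View pics/wrist1.png

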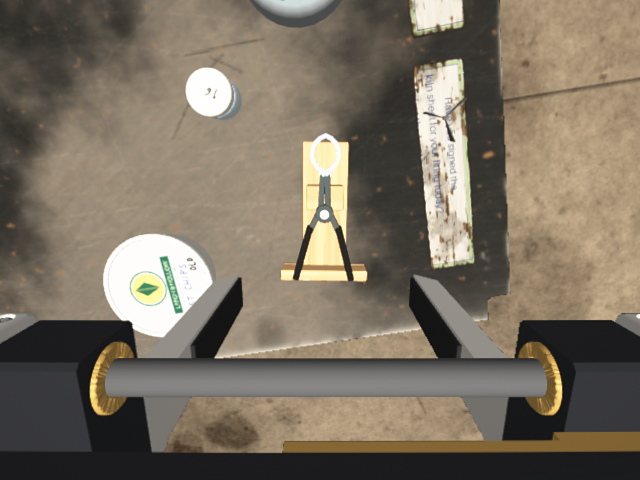

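The wrist view shows the ring at (325,155), the pivot at (324,214) and the handle ends at (297,277) and (351,278). I'll derive the line from those.

```bash
python3 - <<'E'
from h import *
p=atz("wrist",[[324.3,214],[297,277],[351,278],[325,155]],.046)[:,:2]; p[3]=atz("wrist",[[325,155]],.038)[0,:2]
print(p.round(4)); m=(p[1]+p[2])/2
for a,b in((p[3],p[0]),(p[0],m),(p[3],m)):
    d=a-b; print(np.arctan2(d[1],d[0]),np.linalg.norm(d))
yaw=np.arctan2(*(p[3]-m)[::-1]); u=np.array([np.cos(yaw),np.sin(yaw)])
print('grip from pivot',p[0]-.044*u, 'perp', np.cross(u,p[0]-m))
vision.snapshot("wrist")
for d in models.regions_of("ring_center","wrist")[:2]: v,w=np.nonzero(d['pixels']); print(d['score'],w.min(),w.max(),v.min(),v.max(),w.mean(),v.mean())
E
```

```text
[[ 0.4542 -0.1904]
 [ 0.4149 -0.2527]
 [ 0.4715 -0.2628]
 [ 0.464  -0.1329]]
1.4020069582322532 0.05828552533742682
1.4091354524368709 0.06830741148395209
1.4058533745445487 0.12659213775252015
grip from pivot [ 0.44697777 -0.23376631] perp 0.00022418984261590724
0.69 293 353 134 281 324.43971985992994 211.41470735367685<stdin>:7: DeprecationWarning: Arrays of 2-dimensional vectors are deprecated. Use arrays of 3-dimensional vectors instead. (deprecated in NumPy 2.0)
```

```bash
cat > grasp.py <<'E'
from h import *
yaw=1.406; q=down(yaw); g=[.447,-.2335]
r.move_to([*g,.15],q)
print('desc',r.move_l([*g,.044],vel=.12,guard=6),telemetry.current_ee_pos())
gripper_to(.02,35); r.hold(.2)
print(telemetry.current_opening(),telemetry.current_finger_force(),telemetry.current_wrist_force())
if telemetry.current_opening()<.031:
    r.move_l([*g,.148],vel=.1)
    print(telemetry.current_opening(),telemetry.current_wrist_force(),telemetry.current_torque())
    snap("wrist","wrist2.png"); snap("top","top3.png"); snap("scene","scene3.png")
    for n in("wrist","top","scene"):
        if n!="wrist": pass
        for t in("ring_center","pliers_grip","groove"):
            vision.snapshot(n) if 0 else None
    for n in("scene","top","wrist"):
        vision.snapshot(n)
        for t in("ring_center","groove"):
            for d in models.mark_of(t,n)[:1]: print(n,t,d['score'],np.round(d['at'],4))
print(telemetry.current_t())
E
python3 grasp.py
```

```text
desc False [ 0.44774797 -0.23390007  0.04485488]
0.0259392883411037 34.86903190612793 [-1.39995053 -2.49523473  2.65765907]
0.025595844532975285 [-0.58060894 -0.11422761 -1.27871253] [-0.04173714 -0.06224461  0.06832777]
scene ring_center 0.82 [ 0.4643 -0.1286  0.1394]
scene groove 0.89 [0.4622 0.0469 0.0768]
top ring_center 0.88 [ 0.4627 -0.1283  0.1433]
top groove 0.88 [0.4637 0.0494 0.0729]
wrist groove 0.66 [ 0.3628 -0.0605 -0.0024]
16.325
```

View pics/wrist2.png

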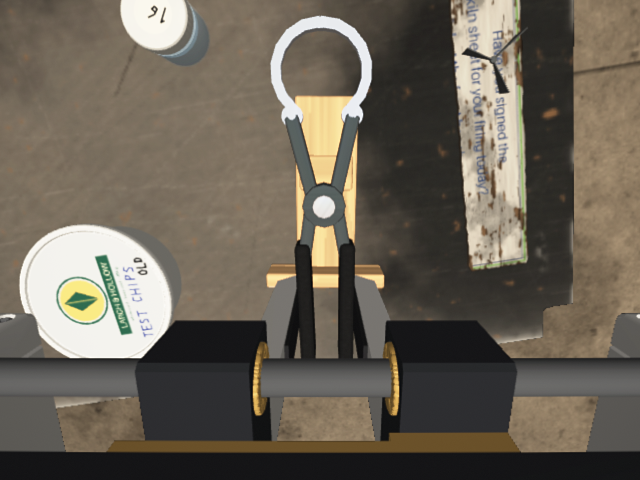

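The ring is spread into a round at (321,67) and the pliers are clear of the rest. Next I move to hover over the stub and compare ring and stub in the same picture.

```bash
cat > hover.py <<'E'
from h import *
yaw=1.406; u=np.array([np.cos(yaw),np.sin(yaw)])
t=np.array([.463,.0495])-.099*u
r.move_l([*t,.148],vel=.12); r.move_l([*t,.128],vel=.1); r.hold(.3)
c=vision.get_calibration("wrist"); print(telemetry.current_ee_pos(),telemetry.current_opening())
snap("wrist","wrist3.png"); snap("top","top3.png"); snap("scene","scene3.png")
for n in("scene","top"):
    for t in("ring_center","groove"):
        for d in models.mark_of(t,n)[:1]: print(n,t,d['score'],np.round(d['at'],4))
print(telemetry.current_t())
a=cv2.imread('pics/wrist3.png')[0:200,200:440]; b=cv2.imread('pics/top3.png')[200:300,250:370];s=cv2.imread('pics/scene3.png')[180:280,260:380]
cv2.imwrite('pics/crop3.png',cv2.vconcat([cv2.resize(a,(480,400)),cv2.hconcat([cv2.resize(b,(240,200)),cv2.resize(s,(240,200))])]))
E
python3 hover.py
```

```text
[ 0.44708582 -0.04825356  0.12841951] 0.02573883685158454
scene ring_center 0.6 [0.4639 0.054  0.1196]
scene groove 0.84 [0.4637 0.0505 0.0776]
top ring_center 0.85 [0.4627 0.0573 0.1257]
top groove 0.76 [0.463  0.0486 0.0763]
19.0167
```

View pics/crop3.png

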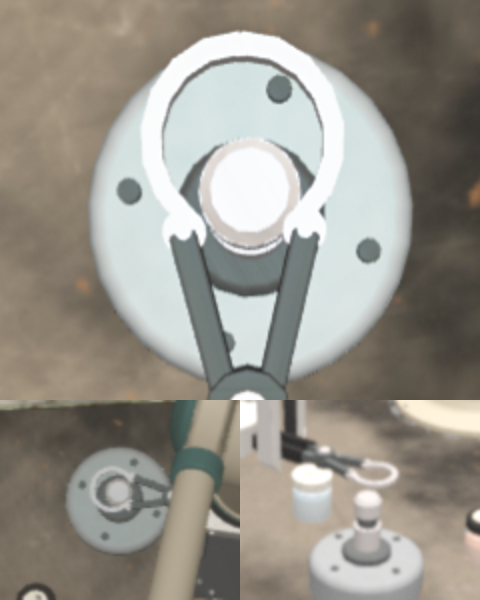

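```bash
cat > meas.py <<'E'
from h import *
def fit(im,c0,r0,r1,sgn):
    # radial strongest edge (sgn: +1 bright inside->dark outside), robust ellipse fit
    g=cv2.GaussianBlur(im.min(2).astype(np.float32),(0,0),.8); P=[]
    for th in np.radians(np.r_[np.arange(-220,41,4)]):   # skip the lower (pliers) side
        rr=np.arange(r0,r1,.25); x=c0[0]+rr*np.cos(th); y=c0[1]+rr*np.sin(th)
        s=cv2.remap(g,x.astype(np.float32)[None],y.astype(np.float32)[None],1)[0]
        d=-sgn*np.gradient(s); k=d.argmax(); P.append((x[k],y[k]))
    P=np.array(P)
    for _ in range(4):
        A=np.c_[2*P,np.ones(len(P))]; s=np.linalg.lstsq(A,(P**2).sum(1),rcond=None)[0]
        R0=np.sqrt(s[2]+s[0]**2+s[1]**2); e=np.linalg.norm(P-s[:2],axis=1)-R0; P=P[abs(e)<max(.8,2*np.median(abs(e)))]
    return s[:2],R0,len(P)
def measure(im,c,ringz,cr,cs,rs=(15,28)):
    ri=fit(im,cr,34,46,-1); st=fit(im,cs,18,26,1)
    a=atz("wrist",[ri[0]],ringz+.002,c)[0]; b=atz("wrist",[st[0]],.098,c)[0]
    print('ring',ri,a.round(4),'stub',st,b.round(4),'d(stub-ring)',(b-a)[:2].round(4)); return a,b
if __name__=='__main__':
    im=cv2.imread('pics/wrist3.png')[:,:,::-1]
    c=vision.get_calibration("wrist"); p=telemetry.current_ee_pos()
    a,b=measure(im,c,p[2]-.006,(321.5,68),(324.8,95))
    print(proj("wrist",a+[.016,0,0],c),c['position'],c['fx'])
E
python3 meas.py
```

```text
ring (array([320.89252912,  68.26189305]), np.float64(40.74236893123572), 55) [0.4625 0.0562 0.1241] stub (array([324.19780896,  93.0693542 ]), np.float64(23.12008624309627), 66) [0.4629 0.0506 0.098 ] d(stub-ring) [ 0.0004 -0.0055]
[[359.56287429  61.3411924 ]] [0.4586965  0.02203246 0.28284089] 355.7185910606474
```

```bash
python3 - <<'E'
from h import *
c=vision.get_calibration("wrist")
th=np.linspace(0,2*np.pi,72)
im=cv2.imread('pics/scene3.png'); x0,y0,x1,y1=300,195,350,260; k=12
big=cv2.resize(im[y0:y1,x0:x1],None,fx=k,fy=k,interpolation=cv2.INTER_CUBIC); out=[]
def draw(b,ctr,R0,col):
    P=proj("scene",np.c_[ctr[0]+R0*np.cos(th),ctr[1]+R0*np.sin(th),np.full(72,ctr[2])]); print(np.round(ctr,4),R0,P.min(0).round(1),P.max(0).round(1))
    cv2.polylines(b,[((P-[x0,y0]+.5)*k).astype(np.int32)],True,col,1)
for z in(.120,.126):
    b=big.copy(); draw(b,atz("wrist",[[320.89,68.26]],z+.002,c)[0],.020,(0,0,255)); draw(b,np.array([.463,.0506,.081]),.0125,(0,255,0)); draw(b,np.array([.463,.0506,.046]),.024,(255,0,0)); out.append(b[:,:])
o=cv2.hconcat(out); cv2.imwrite('pics/ov.png',cv2.resize(o,None,fx=.66,fy=.66))
E
```

```text
[0.4626 0.0566 0.122 ] 0.02 [316.4 212.5] [338.7 223. ]
[0.463  0.0506 0.081 ] 0.0125 [317.1 233.3] [330.6 240.1]
[0.463  0.0506 0.046 ] 0.024 [310.7 246. ] [336.2 259.7]
[0.4624 0.0554 0.128 ] 0.02 [315.9 209.4] [338.2 219.8]
[0.463  0.0506 0.081 ] 0.0125 [317.1 233.3] [330.6 240.1]
[0.463  0.0506 0.046 ] 0.024 [310.7 246. ] [336.2 259.7]
```

View pics/ov.png

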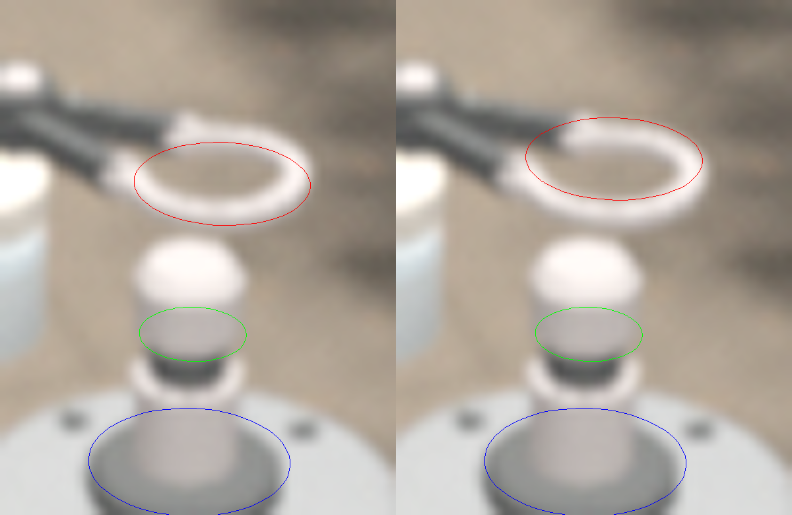

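Relative to the stub, the ring sits about 3 mm higher than assumed (red ellipse at z = 0.126 fits best) and about 5 mm too far forward in y. I'll correct this and remeasure closer.

```bash
cat > corr.py <<'E'
from h import *
from meas import measure
p=np.array(telemetry.current_ee_pos())
r.move_l([p[0]+.0005,p[1]-.005,.1285],vel=.05); r.move_l([p[0]+.0005,p[1]-.005,.112],vel=.05); r.hold(.3)
c=vision.get_calibration("wrist"); p=np.array(telemetry.current_ee_pos()); im=snap("wrist","wrist4.png")
pr=proj("wrist",[.463,.0506,.098],c)[0]
print(p,pr); measure(im,c,p[2]-.003,(321,68.3),pr)
cv2.imwrite('pics/crop4.png',cv2.resize(cv2.imread('pics/wrist4.png')[0:150,240:400],None,fx=4,fy=4,interpolation=cv2.INTER_CUBIC))
print(telemetry.current_t(),telemetry.current_opening())
E
python3 corr.py
```

```text
[ 0.44746212 -0.05316363  0.11221774] [320.90747202  75.24855445]
ring (array([320.83071747,  68.03212566]), np.float64(40.602682757041315), 52) [0.4631 0.0506 0.1112] stub (array([321.40244589,  75.64927239]), np.float64(22.24584298422419), 49) [0.4632 0.0504 0.098 ] d(stub-ring) [ 0.0001 -0.0002]
20.1 0.025897544894428942
```

View pics/crop4.png

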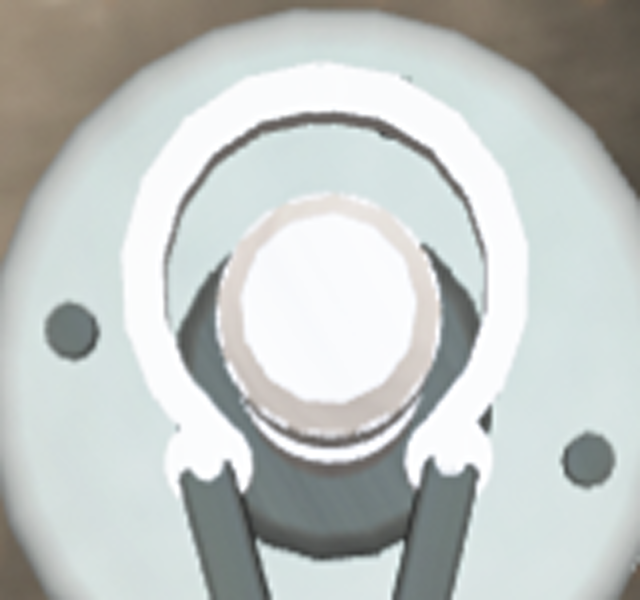

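```bash
python3 - <<'E'
from h import *
c=vision.get_calibration("wrist"); px=lambda L:np.array(L)/4+[240-.4,-.4]
def circ(P):
    s=np.linalg.lstsq(np.c_[2*P,np.ones(len(P))],(P**2).sum(1),rcond=None)[0]; return s[:2].round(4),np.sqrt(s[2]+s[:2]@s[:2]).round(4)
out=px([[122,255],[150,165],[205,100],[255,74],[325,63],[395,74],[450,100],[505,165],[528,260]])
for z in(.109,.111,.113,.115): print('ring',z,circ(atz("wrist",out,z,c)[:,:2]))
top=px([[329,210],[242,307],[416,307],[329,403],[268,240],[390,240],[268,375],[390,375]])
print('flat',circ(atz("wrist",top,.099,c)[:,:2]))
bev=px([[330,193],[217,312],[440,312],[328,438]])
for z in (.093,.096):print('bevel',circ(atz("wrist",bev,z,c)[:,:2]))
E
```

```text
ring 0.109 (array([0.463 , 0.0496]), np.float64(0.021))
ring 0.111 (array([0.463 , 0.0492]), np.float64(0.0207))
ring 0.113 (array([0.4629, 0.0487]), np.float64(0.0205))
ring 0.115 (array([0.4629, 0.0483]), np.float64(0.0202))
flat (array([0.4633, 0.0498]), np.float64(0.0095))
bevel (array([0.4632, 0.05  ]), np.float64(0.0127))
bevel (array([0.4631, 0.0494]), np.float64(0.0125))
```

```bash
cat > low.py <<'E'
from h import *
p=np.array(telemetry.current_ee_pos()); f0=np.array(telemetry.current_wrist_force())
r.move_l([.4477,-.0527,.112],vel=.03)
print('guard',r.move_l([.4477,-.0527,.0775],vel=.04,guard=4)); r.hold(.3)
print(telemetry.current_ee_pos(),np.array(telemetry.current_wrist_force())-f0,telemetry.current_opening(),telemetry.current_t())
snap("scene","scene5.png"); snap("wrist","wrist5.png")
a=cv2.resize(cv2.imread('pics/scene5.png')[205:265,295:355],None,fx=7,fy=7,interpolation=cv2.INTER_CUBIC)
b=cv2.resize(cv2.imread('pics/wrist5.png')[0:140,260:380],(360,420),interpolation=cv2.INTER_CUBIC)
cv2.imwrite('pics/crop5.png',cv2.hconcat([a,b]))
E
python3 low.py
```

```text
guard False
[ 0.44780585 -0.0527335   0.07767427] [ 0.0889219   0.81364487 -0.43375253] 0.025402614989629264 21.6583
```

View pics/crop5.png

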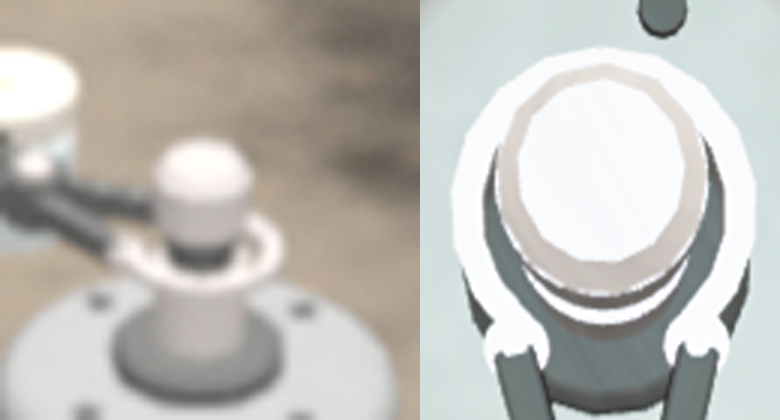

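```bash
python3 - <<'E'
from h import *
th=np.linspace(0,2*np.pi,180); S=np.array([.4632,.0498])
def ext(ctr,R0,z):
    P=(proj("scene",np.c_[ctr[0]+R0*np.cos(th),ctr[1]+R0*np.sin(th),np.full(180,z)])-[295,205]+.5)*7; return P.min(0).round(),P.max(0).round()
for n,R0,z in(('headtop',.0095,.099),('head low',.0125,.081),('groove low',.0125,.069),('hub',.024,.046),('housing',.055,.036)): print(n,*ext(S,R0,z))
for z in(.070,.073,.075,.077,.079): print('ring bottom face, centre',z,*ext(S,.02,z-.002), 'top face inner',*ext(S,.016,z+.002))
c=vision.get_calibration("wrist"); px=lambda L:np.array(L)*[1,1]/3+[260-420/3-.4,-.4]
def circ(P):
    s=np.linalg.lstsq(np.c_[2*P,np.ones(len(P))],(P**2).sum(1),rcond=None)[0]; return s[:2].round(4),np.sqrt(s[2]+s[:2]@s[:2]).round(4)
out=px([[452,205],[475,130],[530,70],[600,47],[675,68],[735,130],[757,200]])
for z in(.075,.077,.079): print('ring',z,circ(atz("wrist",out,z,c)[:,:2]))
print('flat',circ(atz("wrist",px([[603,80],[517,172],[686,172],[603,262]]),.099,c)[:,:2]))
im=cv2.imread('pics/scene5.png').astype(int)
for u in(322,323,324): print(u,[(v,im[v,u].min()) for v in range(224,262)])
E
```

```text
headtop [168. 148.] [240. 183.]
head low [155. 201.] [250. 249.]
groove low [154. 240.] [248. 288.]
hub [110. 290.] [289. 386.]
housing [ -5. 264.] [402. 485.]
ring bottom face, centre 0.07 [126. 229.] [277. 307.] top face inner [141. 224.] [262. 286.]
ring bottom face, centre 0.073 [126. 219.] [277. 297.] top face inner [141. 214.] [262. 276.]
ring bottom face, centre 0.075 [126. 213.] [277. 290.] top face inner [142. 208.] [263. 269.]
ring bottom face, centre 0.077 [126. 207.] [278. 284.] top face inner [142. 201.] [263. 263.]
ring bottom face, centre 0.079 [126. 200.] [278. 277.] top face inner [142. 195.] [263. 256.]
ring 0.075 (array([0.4633, 0.0496]), np.float64(0.0207))
ring 0.077 (array([0.4633, 0.0492]), np.float64(0.0204))
ring 0.079 (array([0.4632, 0.0488]), np.float64(0.0201))
flat (array([0.4632, 0.0497]), np.float64(0.0096))
322 [(224, np.int64(164)), (225, np.int64(211)), (226, np.int64(244)), (227, np.int64(249)), (228, np.int64(249)), (229, np.int64(248)), (230, np.int64(242)), (231, np.int64(236)), (232, np.int64(228)), (233, np.int64(207)), (234, np.int64(185)), (2
[... 1568 characters left out ...]
30, np.int64(245)), (231, np.int64(239)), (232, np.int64(231)), (233, np.int64(208)), (234, np.int64(186)), (235, np.int64(182)), (236, np.int64(182)), (237, np.int64(182)), (238, np.int64(180)), (239, np.int64(167)), (240, np.int64(127)), (241, np.int64(100)), (242, np.int64(93)), (243, np.int64(124)), (244, np.int64(189)), (245, np.int64(223)), (246, np.int64(212)), (247, np.int64(190)), (248, np.int64(182)), (249, np.int64(181)), (250, np.int64(182)), (251, np.int64(182)), (252, np.int64(182)), (253, np.int64(182)), (254, np.int64(181)), (255, np.int64(175)), (256, np.int64(160)), (257, np.int64(151)), (258, np.int64(148)), (259, np.int64(141)), (260, np.int64(127)), (261, np.int64(102))]
```

```bash
python3 - <<'E'
from h import *
def screw(f,guess):
    g=cv2.imread(f).min(2).astype(float); u,v=guess; w=g[v-3:v+4,u-3:u+4]; w=np.clip(w-w.mean(),0,None)
    yy,xx=np.mgrid[v-3:v+4,u-3:u+4]; print(f,g[v-4:v+5,u-4:u+5].astype(int).tolist()); return np.array([(w*xx).sum(),(w*yy).sum()])/w.sum()
u=np.array([np.cos(1.406),np.sin(1.406)])
for f,xy in(('pics/scene1.png',[.4542,-.1904]),('pics/scene5.png',np.array([.4632,.0496])-.055*u)):
    G=proj("scene",[*xy,.05 if '1' in f else .083])[0]; s=screw(f,tuple(G.round().astype(int)))
    zs=np.arange(.03,.11,.0005); P=proj("scene",np.c_[np.tile(xy,(len(zs),1)),zs])
    print(f,s,'z~',np.interp(-s[1],-P[:,1],zs),'u err',s[0]-np.interp(-s[1],-P[:,1],P[:,0]))
g=cv2.imread('pics/scene5.png').min(2)
for x in (331,332,333,334,335,336): print(x,g[228:252,x].tolist())
E
```

```text
pics/scene1.png [[50, 61, 73, 87, 107, 130, 151, 156, 158], [45, 55, 74, 83, 90, 110, 146, 157, 160], [46, 59, 98, 123, 134, 138, 145, 156, 158], [60, 83, 137, 181, 202, 196, 176, 158, 157], [103, 134, 188, 225, 241, 236, 213, 168, 153], [134, 163, 207, 237, 246, 242, 220, 172, 149], [137, 152, 179, 207, 216, 209, 182, 151, 135], [131, 134, 142, 157, 164, 155, 138, 130, 126], [122, 109, 107, 115, 121, 119, 124, 133, 133]]
pics/scene1.png [220.1994118 221.6552437] z~ 0.048866981266766515 u err 0.4767656052504492
pics/scene5.png [[169, 183, 193, 194, 192, 190, 191, 193, 195], [120, 160, 185, 189, 192, 190, 191, 200, 211], [119, 150, 176, 186, 199, 204, 208, 220, 228], [134, 152, 170, 196, 217, 224, 223, 222, 227], [127, 154, 188, 221, 238, 240, 227, 209, 198], [125, 155, 196, 232, 245, 245, 232, 196, 171], [126, 147, 175, 209, 226, 228, 213, 176, 148], [125, 128, 144, 163, 177, 179, 170, 146, 130], [111, 105, 117, 128, 131, 133, 130, 122, 108]]
pics/scene5.png [299.93858633 227.23082271] z~ 0.08254481789064803 u err 0.6019549197368406
331 [136, 151, 160, 157, 151, 152, 159, 189, 224, 230, 205, 175, 165, 180, 207, 227, 224, 200, 200, 212, 206, 178, 152, 145]
332 [130, 135, 139, 144, 145, 149, 152, 170, 208, 232, 229, 212, 203, 215, 231, 233, 212, 197, 209, 218, 214, 195, 165, 150]
333 [131, 138, 140, 141, 145, 146, 149, 154, 180, 216, 237, 242, 240, 243, 241, 225, 195, 197, 215, 220, 219, 209, 188, 161]
334 [131, 134, 139, 141, 143, 145, 146, 148, 156, 187, 218, 234, 237, 234, 218, 193, 174, 194, 216, 220, 220, 217, 208, 187]
335 [132, 134, 137, 141, 142, 145, 146, 145, 147, 155, 172, 187, 194, 190, 176, 162, 164, 187, 212, 218, 214, 210, 213, 207]
336 [132, 133, 136, 136, 138, 141, 144, 148, 146, 148, 150, 153, 157, 156, 153, 153, 158, 176, 204, 211, 195, 185, 200, 216]
```

```bash
python3 - <<'E'
from h import *
p=telemetry.current_ee_pos()
r.move_l([.4477,-.0525,.0788],vel=.02,guard=4); r.hold(.5)
print(telemetry.current_ee_pos(),telemetry.current_wrist_force(),telemetry.current_opening(),telemetry.current_finger_force(),telemetry.current_t())
vision.snapshot("scene"); vision.snapshot("top")
for n in("scene","top"):
    for t in("isolator_tip","jar_pale","jar_dark","ring_center"):
        for d in models.mark_of(t,n)[:3]: print(n,t,round(d['score'],2),np.round(d['at'],3))
r.sign_off()
E
```

```text
[ 0.44769775 -0.05249242  0.07878559] [ 0.04090462  1.46302405 -0.81229837] 0.025697710982414818 34.85384702682495 22.5083
scene isolator_tip 0.78 [0.476 0.238 0.074]
scene isolator_tip 0.55 [0.349 0.327 0.071]
scene isolator_tip 0.53 [0.54  0.284 0.073]
scene jar_pale 0.66 [ 0.364 -0.057  0.001]
scene jar_dark 0.58 [0.359 0.134 0.002]
scene ring_center 0.84 [0.464 0.051 0.068]
top isolator_tip 0.69 [0.47  0.237 0.076]
top isolator_tip 0.66 [0.353 0.328 0.077]
top isolator_tip 0.64 [0.533 0.284 0.075]
top jar_pale 0.41 [ 0.363 -0.06  -0.004]
top jar_dark 0.55 [0.367 0.136 0.003]
top ring_center 0.57 [0.461 0.049 0.074]
the job is handed in; nothing more can be done
```

I flipped the isolator to off, then handed the job in at 22.5 s with the pliers held squeezed and the spread ring round the groove. By my measurements the ring is centred to about 1 mm and close to mid-groove height, perhaps 1 to 2° nose-up. Both jars read in place, and nothing suggested contact with the axle.

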